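# Put rebuild spares back in their drawers

## Robot

A 7-joint arm with a two-finger parallel gripper is mounted at the origin on the work surface. World frame = base frame: x ahead of the robot, y to its left, z up, the work surface at z = 0. Lengths are in m, angles in rad, forces in N, time in s.
With the tool pointing down it reaches from about 0.35 to 0.775 m from the base axis. Payload 3.1 kg.
Tool frame: the origin (TCP) lies at the very end of the fingers, on their centre line; the grasp point (between the pads) lies 19 mm behind it; z points along the fingers, y is the line along which they close (so a half turn about z gives the same grasp; the last joint's range is limited). The gripper opens to 85 mm and grips with 20 to 120 N. Pads are 22 mm wide; open, the fingers measure 114 mm over their backs; the gripper's body (76 mm by 85 mm) begins 54 mm behind the grasp point. The pads swing forward as they close: fully open they stand 13 mm farther back than shut.
Start: joints at [1.194, 0.311, 0.014, 1.512, -0.004, 1.319, -0.027], TCP at [0.181, -0.519, 0.231] pointing down, gripper open.
Joint ranges: [-2.7, 2.7], [-0.3, 1.91], [-1.27, 1.3], [0.12, 2.57], [-1.44, 4.58], [0.2, 2.03], [-3.05, 3.05]. Speed limits (rad/s): [2.79, 2.79, 3.14, 3.14, 3.14, 3.14, 3.14].

## Interface

Orientations are given as a unit quaternion [w, x, y, z].
In Python, from cell import arm, imaging, workorder gives the robot as it stands.
- The arm moves only by the shell command python3 -m handwheel 'ROWS' [OPENING]. ROWS is JSON, a list of rows, each a list of 2 entries, a list of its own where there are three numbers: the shift along the tool's x, y, z in m, then the turn about the tool's z in degrees. In form: [[[tx, ty, tz], yaw], ...]. A call has 1 to 12 rows; each row shifts and turns the commanded pose from where the row before left it, along the tool's axes as they then stand; what a row does not reach is not made up. A row lasts 1/10 s, in which the tool goes at most 50 mm and 8.59 degrees, less where a joint would pass 70% of its speed; a pose out of reach is approached as far as the arm can. A call is refused whole if a number of a shift passes 0.05 or a number of a turn 8.59, either way. A call with a gripper value outside its range is refused whole. OPENING is the gripper's target within -1 to 1 (shut at 1, half-way at 0, fully open at -1), set as the call begins (- or left out, the last holds). The fingers move at their own pace and stop on an object; the grip force is fixed at half the most. Time passes only in rows, so rows that do not move let the fingers close. It gives the time, the measured TCP pose, the force, the opening and the grip force at its end, in the units of the state.
- arm.get_obs(): the state, without advancing time (a new reading comes with each control period).
- imaging.read_camera(name): name is "scene" or "top" or "wrist"; returns a dict with "pixels" (480x640x3 uint8, red, green, blue), "vertical_fov" (degrees; the focal length in pixels is half the picture's height over the tangent of half this angle, whatever the lens; pixels are square), "cx", "cy" (the principal point, pixels), "dist" ([k1, k2, p1, p2, k3] as OpenCV has them; the pictures are not rectified), "rvec" (rotation vector, rad) and "tvec" (3), from world to camera coordinates, as OpenCV has them; the wrist camera has in their place "mount" (4x4, takes a point from camera to tool coordinates, whose origin is the TCP and whose axes are the flange's). Camera axes: x right, y down, z forward; pixel columns grow to the right and rows downward; lengths in m; the calibration is good to about 2 mm. A picture is of the moment at which its call begins: read the wrist's pose just before it. There is no depth.
- workorder.hand_in(): hands the job in; it is judged then, once.
The state is a dict: "time_s": time; "joint_positions": joint angles; "joint_velocities": joint speeds; "tau": joint torques, N m; "tcp_pos": TCP position; "tcp_rot": TCP orientation; "wrist_force": force on the tool from outside, world axes, zero at the start; "ft_torque": the same for the moment, N m; "width": finger opening in m; "finger_force": force on a finger pad.
Only numpy, scipy, OpenCV 4.12 (cv2) and the standard library are available. Lean on these libraries where they do the work, as an engineer would, in place of code of your own. Each camera call takes 0.05 s, during which the arm holds its last target. There are 200 camera calls.

## Task

Put away the five loose parts that lie on the bench between the robot and the drawers: each belongs in the drawer that already holds its kind - the fan with the fan, both knobs with the knob, the long terminal plug with the long plug and the short terminal plug with the short plug. Set each one down flat on the drawer's floor, same side up as it lies on the bench and not on top of another part; do not drop parts from a height, and leave the screwdriver where it is.

Things in the scene. Friction and masses are not known exactly. Their poses are not given: they have to be found in the camera images.
- fan_c (a point): loose cooling fan, black, square frame 50 x 50 mm and 20 mm high with a round hub, lying flat on the bench. Point: its centre, 10 mm above its underside; x and y along its sides, z up. 45 g. Grasp across two opposite sides (50 mm)
- knob_large_c (a point): loose large black control knob with an aluminium top, standing upright: grip 34 mm in diameter above a 40 mm flange 4 mm thick that tapers in to the grip by 6 mm up; 26 mm high in all. Point: its centre, 13 mm above its underside, z up along its axis. 40 g
- knob_small_c (a point): loose small black control knob with an aluminium top, standing upright: 25 mm in diameter at the foot, 24 mm at the top, 22 mm high. Point: its centre, 11 mm above its underside, z up along its axis. 20 g
- plug_long_c (a point): loose long green 9-way terminal plug with a row of screws on top: 69 mm long (x), 24 mm wide (y), 18 mm high; the strip on its +y side is only 14 mm high. Point: its centre, 9 mm above its underside; z up. 45 g. Grasp across its width
- plug_short_c (a point): loose short green 4-way terminal plug with a row of screws on top: 30 mm long (x), 24 mm wide (y), 18 mm high; the strip on its +y side is only 14 mm high. Point: its centre, 9 mm above its underside; z up. 20 g. Grasp across its width
- drawer_fan: fixed open white drawer that already holds one fan. Outside 170 (x) x 120 (y) x 32 mm high, walls and floor 3 mm; 11 mm finger pull on the front (-x side, to the robot). Origin: centre of underside, x to its back, y to its left, z up. That fan lies loose near the back, about x = +52 mm; empty from x = -82 to +20 mm.
- drawer_knob: fixed open white drawer that already holds one large knob. Outside 170 (x) x 120 (y) x 32 mm high, walls and floor 3 mm; 11 mm finger pull on the front (-x side, to the robot). Origin: centre of underside, x to its back, y to its left, z up. Both loose knobs belong here. The stock knob stands loose near the back, about x = +52 mm; empty from x = -82 to +20 mm.
- drawer_plug_long: fixed open white drawer that already holds one long (69 mm) terminal plug. Outside 170 (x) x 120 (y) x 32 mm high, walls and floor 3 mm; 11 mm finger pull on the front (-x side, to the robot). Origin: centre of underside, x to its back, y to its left, z up. That plug lies loose near the back, about x = +52 mm; empty from x = -82 to +20 mm.
- drawer_plug_short: fixed open white drawer that already holds one short (30 mm) terminal plug. Outside 170 (x) x 120 (y) x 32 mm high, walls and floor 3 mm; 11 mm finger pull on the front (-x side, to the robot). Origin: centre of underside, x to its back, y to its left, z up. That plug lies loose near the back, about x = +52 mm; empty from x = -82 to +20 mm.
- screwdriver: bystander: screwdriver, 190 mm long, lying on the bench at one side of the work, along its x axis; origin on its underside
Not all that is in view belongs to the job. Leave any blue or yellow look-alike of the part that bears plug_long_c alone.

How it is judged:
At the end, for the whole second after the job is handed in: Each part's centre is inside its own drawer's inner walls, flat on the drawer floor (height within 4 mm, tilt under 0.15 rad), same side up as at the start, released and at rest; the screwdriver moved no more than 2 cm and no part was let go more than 5 cm above the bench (x of fan_c in the frame of drawer_fan between -0.082 and 0.082 m and y of fan_c in the frame of drawer_fan between -0.057 and 0.057 m and z of fan_c in the frame of drawer_fan between 0.009 and 0.017 m and angle between each of fan_c, knob_large_c, knob_small_c, plug_long_c, plug_short_c's own z axis and vertical below 0.15 rad and linear speed of each of fan, knob_large, knob_small, plug_long, plug_short below 0.02 m/s and angular speed of each of fan, knob_large, knob_small, plug_long, plug_short below 0.3 rad/s and x of knob_large_c in the frame of drawer_knob between -0.082 and 0.082 m and y of knob_large_c in the frame of drawer_knob between -0.057 and 0.057 m and z of knob_large_c in the frame of drawer_knob between 0.012 and 0.02 m and x of knob_small_c in the frame of drawer_knob between -0.082 and 0.082 m and y of knob_small_c in the frame of drawer_knob between -0.057 and 0.057 m and z of knob_small_c in the frame of drawer_knob between 0.01 and 0.018 m and x of plug_long_c in the frame of drawer_plug_long between -0.082 and 0.082 m and y of plug_long_c in the frame of drawer_plug_long between -0.057 and 0.057 m and z of plug_long_c in the frame of drawer_plug_long between 0.008 and 0.016 m and x of plug_short_c in the frame of drawer_plug_short between -0.082 and 0.082 m and y of plug_short_c in the frame of drawer_plug_short between -0.057 and 0.057 m and z of plug_short_c in the frame of drawer_plug_short between 0.008 and 0.016 m); the robot touches nothing.
It fails at once if a part is let go more than about 5 cm above the bench (dropped or thrown) ((height (world z) of fan_c above 0.065 m and contact force between the fingers and fan below 0.01 N) or (height (world z) of knob_large_c above 0.065 m and contact force between the fingers and knob_large below 0.01 N) or (height (world z) of knob_small_c above 0.065 m and contact force between the fingers and knob_small below 0.01 N) or (height (world z) of plug_long_c above 0.065 m and contact force between the fingers and plug_long below 0.01 N) or (height (world z) of plug_short_c above 0.065 m and contact force between the fingers and plug_short below 0.01 N)).
It fails at once if the screwdriver moved by more than 2 cm (distance of screwdriver from where it was at the start of the episode above 0.02 m).
It also fails if it takes over 128 s, if anything falls off the work surface, if the arm or the gripper's body presses on something with over 40 N, if the wrist force passes 120 N, or if a joint passes its speed limit or range.

## Working session

There is one attempt and no reset: what is moved stays moved. The work goes in short steps, Python scripts to look and compute and a shell command to move; the robot and the scene stay as the last step left them, time stands still between calls to the robot, and variables do not carry over. Pictures are saved under pics/ and viewed, at most 14 in all, crops included, and the job is handed in when it is done.

```bash
mkdir -p pics; ls; python3 - <<'E'
from cell import arm, imaging
import cv2
o=arm.get_obs();print({k:o[k] for k in('time_s','tcp_pos','tcp_rot','width')})
for n in('scene','top'):
    c=imaging.read_camera(n);cv2.imwrite(f'pics/{n}0.png',c['pixels'][:,:,::-1]);print(n,{k:v for k,v in c.items() if k!='pixels'})
E
```

```text
pics
{'time_s': 0.0, 'tcp_pos': array([ 0.18049205, -0.51877609,  0.23021931]), 'tcp_rot': array([-1.14235012e-03,  9.86008180e-01,  1.66692829e-01, -2.54548051e-04]), 'width': 0.08498292863745988}
scene {'vertical_fov': 49.99814404509243, 'cx': 318.77778744636964, 'cy': 245.54953461576545, 'dist': array([-0.08580123,  0.        ,  0.        ,  0.        ,  0.        ]), 'rvec': array([ 2.18638042,  1.20523437, -0.44293601]), 'tvec': array([-0.29161475, -0.29732939,  1.43906755])}
top {'vertical_fov': 57.29275431106733, 'cx': 312.87571335796645, 'cy': 237.0500024072171, 'dist': array([-0.02048243,  0.        ,  0.        ,  0.        ,  0.        ]), 'rvec': array([ 2.10519749, -2.1549167 ,  0.17514475]), 'tvec': array([0.00148142, 0.50667996, 0.90608534])}
```

View pics/top0.png

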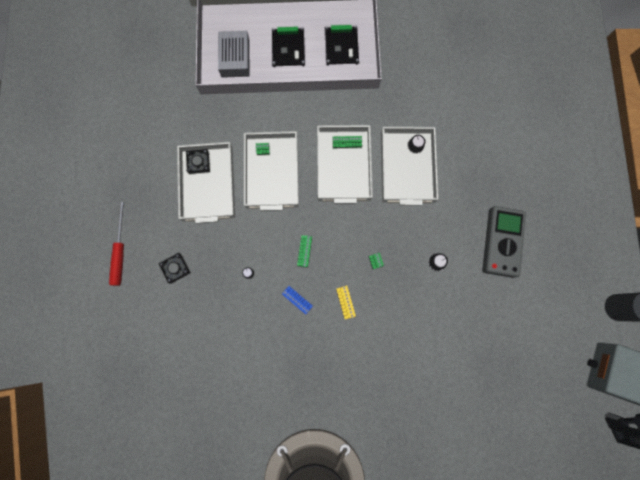

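View pics/scene0.png

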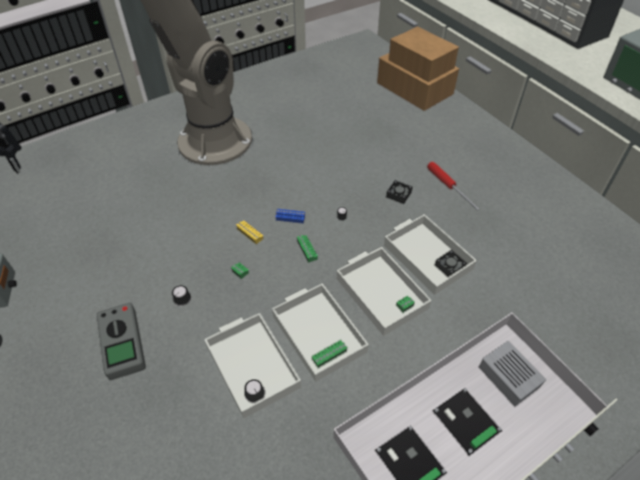

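The candidates for each part in the top view are:
- **Fan:** loose (174,267), stock (198,160).
- **Small knob:** loose (248,272).
- **Large knob:** loose (438,261), stock (417,143), multimeter dial (507,246).
- **Long plug:** green loose (304,251), stock (347,142), blue (298,300) and yellow (346,302) look-alikes.
- **Short plug:** loose (375,261), stock (263,148).

The drawers from left to right hold the fan, short plug, long plug and knob. I'm choosing the loose ones on the bench in front of the drawers.

```bash
cat > h.py <<'E'
import numpy as np, cv2
from scipy.spatial.transform import Rotation as R
from cell import arm, imaging
def cam(name):
    o=arm.get_obs(); c=imaging.read_camera(name); im=c['pixels']
    f=im.shape[0]/2/np.tan(np.radians(c['vertical_fov']/2))
    K=np.array([[f,0,c['cx']],[0,f,c['cy']],[0,0,1]])
    if name=='wrist':
        q=o['tcp_rot']; T=np.eye(4); T[:3,:3]=R.from_quat(np.r_[q[1:],q[0]]).as_matrix(); T[:3,3]=o['tcp_pos']
        T=T@c['mount']; Rw,C=T[:3,:3],T[:3,3]
    else:
        Rm=cv2.Rodrigues(c['rvec'])[0]; Rw=Rm.T; C=-Rw@c['tvec']
    def ray(px,z):
        u=cv2.undistortPoints(np.float64(px).reshape(-1,1,2),K,c['dist']).reshape(-1,2)
        d=np.c_[u,np.ones(len(u))]@Rw.T
        return (C+d*((z-C[2])/d[:,2])[:,None])[:,:2]
    return im,ray,C
def blobs(m,amin=30):
    cs,_=cv2.findContours(m.astype(np.uint8),cv2.RETR_EXTERNAL,cv2.CHAIN_APPROX_NONE)
    return [c for c in cs if cv2.contourArea(c)>amin]
def rect(c,ray,z):
    w=ray(c.reshape(-1,2),z); (x,y),(a,b),t=cv2.minAreaRect((w*1000).astype(np.float32))
    if a<b:a,b,t=b,a,t+90
    return f'c=({x:.0f},{y:.0f}) {a:.0f}x{b:.0f} long-axis {((t+90)%180)-90:.0f}deg'
def masks(im):
    h=cv2.cvtColor(im,cv2.COLOR_RGB2HSV); H,S,V=[h[...,i].astype(int) for i in range(3)]
    return {'green':(abs(H-65)<20)&(S>100)&(V>50),'dark':(V<45),'white':(V>150)&(S<40)}
def toolyaw(o):
    q=o['tcp_rot']; M=R.from_quat(np.r_[q[1:],q[0]]).as_matrix(); return np.degrees(np.arctan2(M[1,0],M[0,0]))
def go(tx,ty,psi,z):
    """rows needed: tool x axis at world yaw psi (deg); tool turn is -dpsi as z is down"""
    o=arm.get_obs(); a=np.radians(toolyaw(o)); d=np.array([tx,ty])-o['tcp_pos'][:2]
    X=np.array([np.cos(a),np.sin(a)]);Y=np.array([np.sin(a),-np.cos(a)])
    dp=(psi-toolyaw(o)+90)%180-90
    print(f'tool shift first: x {d@X:.4f} y {d@Y:.4f} z {o["tcp_pos"][2]-z:.4f}; turn {-dp:.1f}; now {o["tcp_pos"].round(4)} yaw {toolyaw(o):.1f} t {o["time_s"]:.1f} J7 {o["joint_positions"][6]:.2f}')
E
python3 - <<'E'
from h import *
im,ray,C=cam('top'); print(C.round(3)); M=masks(im)
for k,z in(('green',.016),('dark',.015),('white',.032)):
    for c in blobs(M[k]):
        u=c.reshape(-1,2).mean(0)
        if 120<u[1]<330 and 140<u[0]<460: print(k,u.round(),rect(c,ray,z),f'{cv2.contourArea(c):.0f}')
for c in blobs(M['white'],15):
    u=c.reshape(-1,2).mean(0)
    if 220<u[1]<300 and 140<u[0]<460: print('knob top',u.round(),rect(c,ray,.024))
cv2.imwrite('pics/crop.png',cv2.resize(im[120:330,140:460,::-1],(800,525),interpolation=cv2.INTER_CUBIC))
E
```

```text
[ 0.346 -0.014  0.979]
green [376. 261.] c=(455,-148) 30x24 long-axis 14deg 93
green [308. 252.] c=(479,1) 66x6 long-axis -9deg 46
green [302. 250.] c=(482,14) 66x14 long-axis -9deg 146
green [262. 148.] c=(721,101) 26x22 long-axis 88deg 72
green [347. 141.] c=(733,-94) 65x22 long-axis 89deg 199
dark [434. 263.] c=(447,-275) 32x18 long-axis 17deg 38
dark [414. 147.] c=(716,-249) 31x18 long-axis 58deg 44
white [247. 272.] c=(434,135) 15x15 long-axis 0deg 38
white [440. 260.] c=(450,-284) 24x22 long-axis -4deg 83
white [204. 181.] c=(640,230) 183x122 long-axis 3deg 3975
white [270. 170.] c=(664,82) 183x123 long-axis 0deg 3976
white [410. 165.] c=(668,-232) 181x122 long-axis -1deg 3928
white [344. 163.] c=(676,-85) 181x123 long-axis -1deg 3956
knob top [247. 272.] c=(435,136) 15x15 long-axis 0deg
knob top [440. 260.] c=(451,-287) 24x22 long-axis -4deg
```

View pics/crop.png

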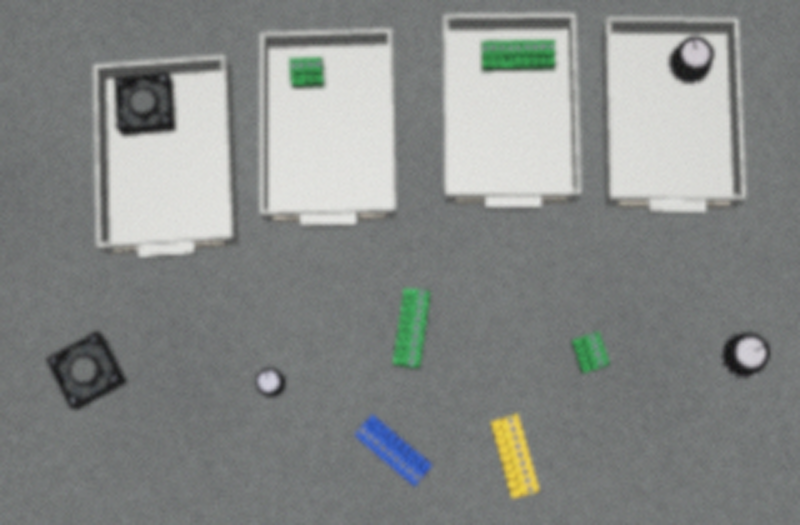

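The top view confirms the choices, and the sizes match: plugs 66x22 and 26x24, drawers about 182x122 including the pull. The loose fan sits at about pixel (175,268) with its sides near 27 degrees. I'll start with the large knob, which is nearest.

```bash
python3 - <<'E'
from h import *
im,ray,C=cam('top')
print('fan',ray([[159.2,263.2],[179.2,252.8],[190.4,272.8],[170,283.2]],.02).round(3), ray([[174.6,268]],.02))
go(.450,-.285,0,.15)
E
```

```text
fan [[0.46  0.33 ]
 [0.482 0.286]
 [0.438 0.26 ]
 [0.416 0.304]] [[0.44884638 0.29505716]]
tool shift first: x 0.3313 y -0.1325 z 0.0806; turn 19.2; now [ 0.1806 -0.5191  0.2306] yaw 19.2 t 0.2 J7 -0.03
```

```bash
python3 -m handwheel '[[[0.033,-0.013,0.0],0],[[0.033,-0.013,0.0],0],[[0.033,-0.013,0.01],0],[[0.033,-0.013,0.01],0],[[0.033,-0.013,0.01],0],[[0.033,-0.013,0.01],0],[[0.033,-0.013,0.01],0],[[0.033,-0.013,0.01],0],[[0.033,-0.013,0.01],0],[[0.033,-0.015,0.01],0]]' -1; python3 -m handwheel '[[[0,0,0],6.4],[[0,0,0],6.4],[[0,0,0],6.4],[[0,0,0],0],[[0,0,0],0]]'
python3 - <<'E'
from h import *
im,ray,C=cam('wrist'); cv2.imwrite('pics/w1.png',im[:,:,::-1]); print(C)
go(.450,-.285,0,.15)
for k,z in(('dark',.02),('white',.026)):
    for c in blobs(masks(im)[k],300): print(k,c.reshape(-1,2).mean(0).round(),rect(c,ray,z))
E
```

```text
time_s: 1.2
tcp_pos: [0.4498, -0.2856, 0.1508]
tcp_rot: [0.0, 0.986, 0.166, -0.0]
wrist_force: [0.3, -0.8, 0.3]
width: 0.0853
finger_force: 0.0
time_s: 1.7
tcp_pos: [0.4489, -0.2863, 0.1512]
tcp_rot: [-0.0, 1.0, 0.001, -0.0]
wrist_force: [-0.4, 0.8, -0.1]
width: 0.0855
finger_force: 0.0
[ 0.53410914 -0.28689207  0.29504694]
tool shift first: x 0.0011 y -0.0013 z 0.0012; turn 0.1; now [ 0.4489 -0.2863  0.1512] yaw 0.1 t 1.8 J7 -1.07
dark [318. 471.] c=(224,-287) 183x29 long-axis -90deg
dark [508. 419.] c=(286,-487) 224x161 long-axis 88deg
dark [127. 423.] c=(286,-88) 221x161 long-axis -88deg
dark [317. 227.] c=(453,-286) 41x36 long-axis 1deg
dark [536. 202.] c=(471,-441) 45x42 long-axis -90deg
dark [564. 116.] c=(529,-451) 61x53 long-axis 79deg
white [319. 233.] c=(450,-286) 24x24 long-axis 0deg
white [225.  18.] c=(584,-231) 98x11 long-axis 88deg
white [10. 12.] c=(592,-98) 15x10 long-axis -89deg
white [222.   4.] c=(593,-229) 124x6 long-axis 89deg
```

View pics/w1.png

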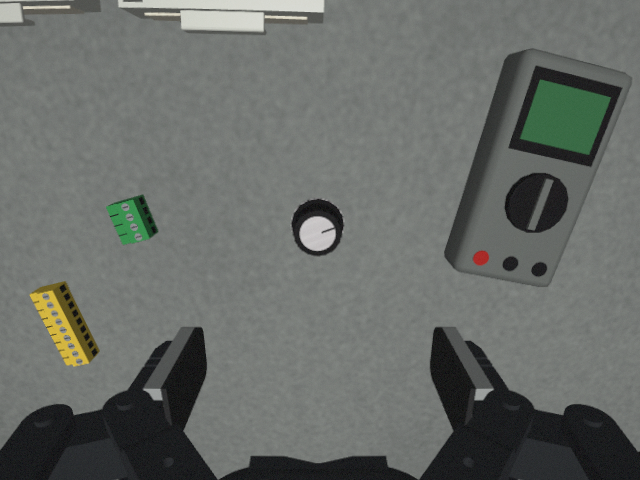

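The knob is centred at pixel (318,233), which is (450,-286) mm and agrees with the top view. The meter is clear of the fingers, so I'll descend and grip.

```bash
python3 -m handwheel '[[[0.001,0,0.03],0],[[0,0,0.03],0],[[0,0,0.03],0],[[0,0,0.03],0],[[0,0,0.02],0],[[0,0,0.008],0],[[0,0,0],0],[[0,0,0],0]]'
python3 -m handwheel '[[[0,0,0],0],[[0,0,0],0],[[0,0,0],0],[[0,0,0],0],[[0,0,0],0],[[0,0,0],0],[[0,0,0],0],[[0,0,0],0]]' 1
```

```text
time_s: 2.55
tcp_pos: [0.4509, -0.2869, 0.0043]
tcp_rot: [0.0, 1.0, 0.0, 0.001]
wrist_force: [0.6, 0.0, 0.1]
width: 0.0856
finger_force: 0.0
time_s: 3.35
tcp_pos: [0.4506, -0.2866, 0.0047]
tcp_rot: [0.0, 1.0, -0.0, 0.001]
wrist_force: [-2.2, 1.3, 7.9]
width: 0.0318
finger_force: 64.8
```

```bash
python3 -m handwheel '[[[0,0,-0.02],0],[[0,0,-0.03],0],[[0,0,-0.01],0],[[0.03,-0.008,0],0],[[0.03,-0.008,0],0],[[0.03,-0.008,0],0],[[0.03,-0.008,0],0],[[0.03,-0.008,0],0],[[0.03,-0.008,0],0],[[0.024,-0.007,0],0],[[0,0,0],0],[[0,0,0],0]]'
python3 -m handwheel '[[[0,0,0.02],0],[[0,0,0.02],0],[[0,0,0.01],0],[[0,0,0.004],0],[[0,0,0],0],[[0,0,0],0]]'
```

```text
time_s: 4.55
tcp_pos: [0.6536, -0.2308, 0.0621]
tcp_rot: [-0.0, 1.0, 0.0, -0.001]
wrist_force: [-0.4, -0.8, -0.9]
width: 0.0319
finger_force: 64.7
time_s: 5.15
tcp_pos: [0.6548, -0.2319, 0.0104]
tcp_rot: [0.0, 1.0, -0.0, 0.001]
wrist_force: [-0.1, 0.0, -0.6]
width: 0.0317
finger_force: 64.7
```

```bash
python3 -m handwheel '[[[0,0,0.002],0],[[0,0,0],0],[[0,0,0],0]]';python3 -m handwheel '[[[0,0,0],0],[[0,0,0],0],[[0,0,0],0],[[0,0,0],0],[[0,0,0],0]]' -0.3; python3 -m handwheel '[[[0,0,-0.01],0],[[0,0,-0.03],0],[[0,0,-0.03],0],[[0,0,-0.03],0],[[0,0,0],0]]'
python3 - <<'E'
from h import *
im,ray,C=cam('wrist'); cv2.imwrite('pics/w2.png',im[:,:,::-1])
go(.455,-.148,14,.11)
for k,z in(('dark',.02),('white',.029)):
    for c in blobs(masks(im)[k],300): print(k,c.reshape(-1,2).mean(0).round(),rect(c,ray,z))
E
```

```text
time_s: 5.45
tcp_pos: [0.6546, -0.2315, 0.0078]
tcp_rot: [0.0, 1.0, -0.0, 0.001]
wrist_force: [0.9, 0.4, 1.0]
width: 0.0316
finger_force: 65.0
time_s: 5.95
tcp_pos: [0.6539, -0.2314, 0.0071]
tcp_rot: [-0.0, 1.0, -0.0, -0.0]
wrist_force: [0.4, 0.2, 0.1]
width: 0.0558
finger_force: 0.0
time_s: 6.45
tcp_pos: [0.6581, -0.2326, 0.1145]
tcp_rot: [0.002, 1.0, -0.0, 0.006]
wrist_force: [0.2, 0.1, 0.5]
width: 0.0553
finger_force: 0.0
tool shift first: x -0.2016 y -0.0840 z 0.0016; turn -14.0; now [ 0.6565 -0.2321  0.1116] yaw -0.0 t 6.5 J7 -1.31
dark [384. 415.] c=(537,-234) 502x153 long-axis 90deg
dark [315. 254.] c=(656,-233) 43x36 long-axis 8deg
dark [354. 141.] c=(726,-254) 37x36 long-axis 36deg
white [317. 358.] c=(584,-234) 91x11 long-axis 88deg
white [316. 204.] c=(681,-232) 147x102 long-axis -2deg
white [315. 164.] c=(684,-233) 151x122 long-axis -2deg
white [ 87. 215.] c=(676,-82) 181x121 long-axis -1deg
```

View pics/w2.png

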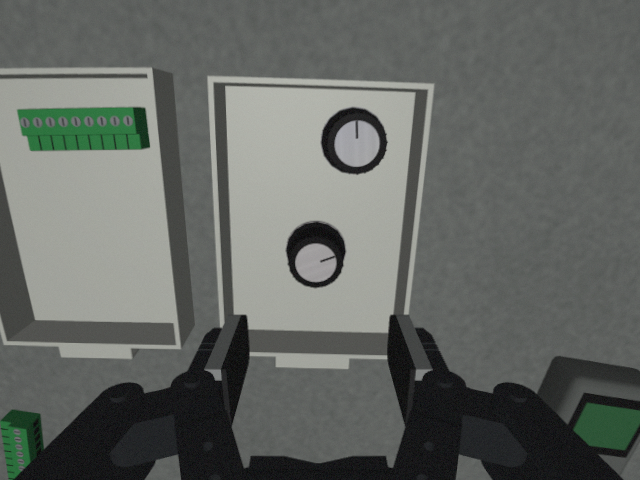

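The large knob stands upright at (656,-233) in its drawer, pixel (315,254). The short plug is next.

```bash
python3 -m handwheel '[[[-0.025,-0.01,-0.01],0],[[-0.025,-0.01,-0.01],0],[[-0.025,-0.01,-0.01],0],[[-0.025,-0.01,0],0],[[-0.025,-0.011,0],-3.5],[[-0.025,-0.013,0],-3.5],[[-0.026,-0.013,0],-3.5],[[-0.026,-0.013,0],-3.5],[[0,0,0],0],[[0,0,0],0],[[0,0,0],0]]' -1
python3 - <<'E'
from h import *
im,ray,C=cam('wrist'); cv2.imwrite('pics/w3.png',im[:,:,::-1])
go(.455,-.148,14,.15)
for c in blobs(masks(im)['green'],200): print(c.reshape(-1,2).mean(0).round(),rect(c,ray,.016))
E
```

```text
time_s: 7.6
tcp_pos: [0.4488, -0.1514, 0.1372]
tcp_rot: [0.0, 0.993, 0.121, 0.0]
wrist_force: [-0.1, 0.5, -0.1]
width: 0.0854
finger_force: 0.0
tool shift first: x 0.0066 y -0.0019 z -0.0127; turn -0.0; now [ 0.449  -0.1514  0.1373] yaw 14.0 t 7.7 J7 -1.09
[316. 227.] c=(457,-148) 34x23 long-axis 15deg
[ 95. 134.] c=(481,6) 71x29 long-axis -10deg
```

View pics/w3.png

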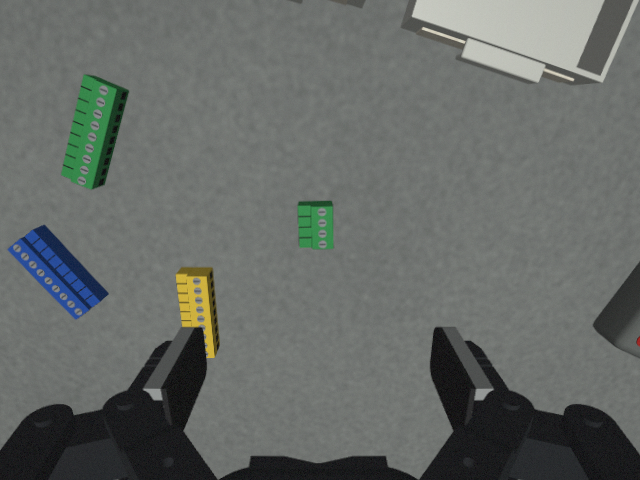

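The short plug is at pixel (316,227), which is (456,-148) mm, with its long axis along the tool x. The yellow plug is left of it, so I'll go in with a smaller opening.

```bash
python3 -m handwheel '[[[0.007,-0.002,0.02],0],[[0,0,0.03],0],[[0,0,0.03],0],[[0,0,0.03],0],[[0,0,0.018],0],[[0,0,0.006],0],[[0,0,0],0],[[0,0,0],0]]' -0.3
python3 -m handwheel '[[[0,0,0],0],[[0,0,0],0],[[0,0,0],0],[[0,0,0],0],[[0,0,0],0],[[0,0,0],0]]' 1
python3 -m handwheel '[[[0,0,-0.02],0],[[0,0,-0.03],0],[[0,0,-0.015],0],[[0,0,0],7],[[0,0,0],7],[[0,0,0],0],[[0,0,0],0]]'
python3 -c "
from h import *
go(.645,.08,0,.01)"
```

```text
time_s: 8.45
tcp_pos: [0.4556, -0.1478, 0.0041]
tcp_rot: [0.0, 0.993, 0.122, 0.001]
wrist_force: [-0.6, -1.4, 1.4]
width: 0.0556
finger_force: 0.0
time_s: 9.05
tcp_pos: [0.4554, -0.1479, 0.0046]
tcp_rot: [0.001, 0.993, 0.122, 0.001]
wrist_force: [-0.8, 0.4, 7.1]
width: 0.0223
finger_force: 61.3
time_s: 9.75
tcp_pos: [0.4542, -0.1474, 0.0683]
tcp_rot: [0.0, 1.0, 0.001, -0.0]
wrist_force: [-0.2, 0.3, -0.5]
width: 0.0224
finger_force: 60.4
tool shift first: x 0.1914 y -0.2269 z 0.0583; turn 0.1; now [ 0.4542 -0.1474  0.0683] yaw 0.1 t 9.8 J7 -1.35
```

```bash
python3 -m handwheel '[[[0.024,-0.028,0],0],[[0.024,-0.028,0],0],[[0.024,-0.028,0],0],[[0.024,-0.028,0],0],[[0.024,-0.028,0],0],[[0.024,-0.028,0],0],[[0.024,-0.029,0],0],[[0.023,-0.030,0],0],[[0,0,0],0],[[0,0,0],0]]'
python3 -m handwheel '[[[0,0,0.02],0],[[0,0,0.02],0],[[0,0,0.013],0],[[0,0,0.005],0],[[0,0,0],0],[[0,0,0],0]]'
```

```text
time_s: 10.75
tcp_pos: [0.645, 0.0808, 0.0675]
tcp_rot: [-0.0, 1.0, 0.002, -0.001]
wrist_force: [0.1, -0.4, -1.1]
width: 0.0221
finger_force: 60.4
time_s: 11.35
tcp_pos: [0.646, 0.0792, 0.0111]
tcp_rot: [-0.0, 1.0, -0.0, 0.001]
wrist_force: [-0.4, -0.7, 0.8]
width: 0.0225
finger_force: 60.4
```

```bash
python3 -m handwheel '[[[0,0,0.003],0],[[0,0,0],0],[[0,0,0],0]]';python3 -m handwheel '[[[0,0,0],0],[[0,0,0],0],[[0,0,0],0],[[0,0,0],0]]' -0.3; python3 -m handwheel '[[[0,0,-0.01],0],[[0,0,-0.03],0],[[0,0,-0.03],0],[[0,0,-0.03],0],[[0,0,0],0]]'
python3 - <<'E'
from h import *
im,ray,C=cam('wrist'); cv2.imwrite('pics/w4.png',im[:,:,::-1])
go(.475,.004,-10,.14)
for c in blobs(masks(im)['green'],200): print(c.reshape(-1,2).mean(0).round(),rect(c,ray,.018))
E
```

```text
time_s: 11.65
tcp_pos: [0.6457, 0.0796, 0.0078]
tcp_rot: [-0.0, 1.0, -0.0, 0.0]
wrist_force: [-0.3, 0.1, 0.2]
width: 0.0225
finger_force: 60.4
time_s: 12.05
tcp_pos: [0.6454, 0.0795, 0.0073]
tcp_rot: [0.0, 1.0, -0.0, -0.0]
wrist_force: [-0.2, 0.1, -0.1]
width: 0.0553
finger_force: 0.0
time_s: 12.55
tcp_pos: [0.6495, 0.0804, 0.114]
tcp_rot: [-0.001, 1.0, -0.0, 0.006]
wrist_force: [-0.0, 0.4, 0.9]
width: 0.0559
finger_force: 0.0
tool shift first: x -0.1728 y 0.0761 z -0.0287; turn 10.0; now [0.6478 0.08   0.1113] yaw -0.0 t 12.6 J7 -1.81
[395. 439.] c=(497,20) 58x9 long-axis -9deg
[320. 255.] c=(647,79) 34x23 long-axis 1deg
[278. 131.] c=(722,102) 31x23 long-axis -88deg
[589. 112.] c=(734,-82) 58x23 long-axis 90deg
```

View pics/w4.png

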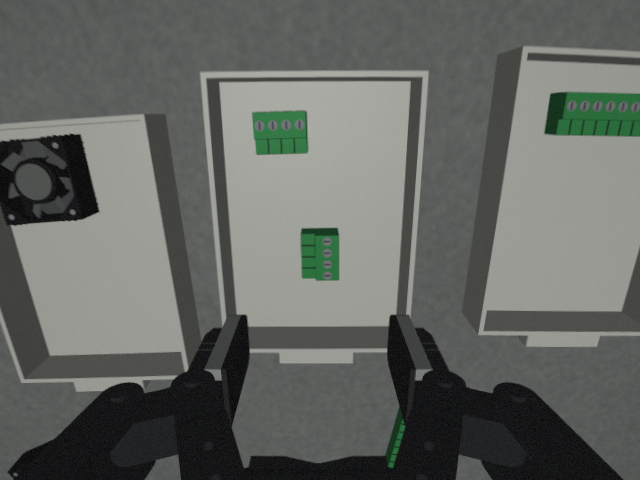

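The short plug lies flat in its drawer at pixel (320,255), clear of the stock plug. The long plug is next.

```bash
python3 -m handwheel '[[[-0.025,0.011,-0.01],0],[[-0.025,0.011,-0.01],0],[[-0.025,0.011,-0.009],0],[[-0.025,0.011,0],0],[[-0.025,0.011,0],0],[[-0.025,0.011,0],0],[[-0.023,0.010,0],0],[[0,0,0],5],[[0,0,0],5],[[0,0,0],0],[[0,0,0],0]]'
python3 - <<'E'
from h import *
im,ray,C=cam('wrist'); m=masks(im)['green']
for c in blobs(m,200): print(c.reshape(-1,2).mean(0).round(),rect(c,ray,.016))
go(.480,.005,-10,.004)
E
```

```text
time_s: 13.7
tcp_pos: [0.4719, 0.0036, 0.1358]
tcp_rot: [0.0, 0.996, -0.086, -0.001]
wrist_force: [0.3, 0.1, 0.2]
width: 0.0555
finger_force: 0.0
[307. 225.] c=(482,9) 71x23 long-axis -10deg
[144.   4.] c=(630,78) 27x6 long-axis 79deg
tool shift first: x 0.0076 y -0.0027 z 0.1319; turn 0.1; now [0.472  0.0036 0.1359] yaw -9.9 t 13.8 J7 -1.84
```

```bash
python3 -m handwheel '[[[0.008,-0.006,0.02],0],[[0,0,0.03],0],[[0,0,0.03],0],[[0,0,0.03],0],[[0,0,0.017],0],[[0,0,0.006],0],[[0,0,0],0],[[0,0,0],0]]' -0.3
python3 -m handwheel '[[[0,0,0],0],[[0,0,0],0],[[0,0,0],0],[[0,0,0],0],[[0,0,0],0],[[0,0,0],0]]' 1
python3 -m handwheel '[[[0,0,-0.02],0],[[0,0,-0.03],0],[[0,0,-0.015],0],[[0,0,0],-5],[[0,0,0],-5],[[0,0,0],0],[[0,0,0],0]]'
python3 -c "
from h import *
go(.645,-.085,0,.0077)"
```

```text
time_s: 14.55
tcp_pos: [0.4822, 0.0082, 0.0041]
tcp_rot: [-0.0, 0.996, -0.087, 0.001]
wrist_force: [-0.6, 0.2, 0.4]
width: 0.0555
finger_force: 0.0
time_s: 15.15
tcp_pos: [0.4823, 0.008, 0.0046]
tcp_rot: [-0.0, 0.996, -0.087, 0.001]
wrist_force: [-1.7, -0.4, 5.9]
width: 0.0224
finger_force: 61.0
time_s: 15.85
tcp_pos: [0.4811, 0.008, 0.0683]
tcp_rot: [-0.0, 1.0, -0.001, -0.0]
wrist_force: [1.2, 0.5, -0.5]
width: 0.022
finger_force: 60.1
tool shift first: x 0.1641 y 0.0926 z 0.0606; turn -0.1; now [0.4811 0.008  0.0683] yaw -0.1 t 15.8 J7 -1.71
```

```bash
python3 -m handwheel '[[[0.024,0.013,0],0],[[0.024,0.013,0],0],[[0.024,0.013,0],0],[[0.024,0.013,0],0],[[0.024,0.013,0],0],[[0.024,0.013,0],0],[[0.022,0.015,0],0],[[0,0,0],0],[[0,0,0],0]]'
python3 -m handwheel '[[[0,0,0.02],0],[[0,0,0.02],0],[[0,0,0.013],0],[[0,0,0.005],0],[[0,0,0.003],0],[[0,0,0],0],[[0,0,0],0]]'
python3 -m handwheel '[[[0,0,0],0],[[0,0,0],0],[[0,0,0],0],[[0,0,0],0]]' -0.3; python3 -m handwheel '[[[0,0,-0.01],0],[[0,0,-0.03],0],[[0,0,-0.03],0],[[0,0,-0.03],0],[[0,0,0],0]]'
python3 - <<'E'
from h import *
im,ray,C=cam('wrist'); cv2.imwrite('pics/w5.png',im[:,:,::-1])
for c in blobs(masks(im)['green'],200): print(c.reshape(-1,2).mean(0).round(),rect(c,ray,.018))
go(.430,.136,0,.14)
E
```

```text
time_s: 16.75
tcp_pos: [0.6468, -0.0853, 0.0674]
tcp_rot: [-0.0, 1.0, -0.001, -0.001]
wrist_force: [-1.1, 1.2, -1.1]
width: 0.0223
finger_force: 60.0
time_s: 17.45
tcp_pos: [0.6482, -0.085, 0.0083]
tcp_rot: [0.0, 1.0, -0.0, 0.001]
wrist_force: [0.1, -0.1, -0.4]
width: 0.0228
finger_force: 60.0
time_s: 17.85
tcp_pos: [0.6474, -0.085, 0.0074]
tcp_rot: [0.0, 1.0, -0.0, 0.0]
wrist_force: [-0.2, 0.5, 0.4]
width: 0.0554
finger_force: 0.0
time_s: 18.35
tcp_pos: [0.6515, -0.0852, 0.114]
tcp_rot: [0.001, 1.0, -0.0, 0.006]
wrist_force: [1.1, 0.2, 1.2]
width: 0.0558
finger_force: 0.0
[ 70. 255.] c=(647,75) 35x30 long-axis -0deg
[318. 257.] c=(647,-86) 72x23 long-axis -0deg
[ 17. 140.] c=(722,93) 27x23 long-axis 89deg
[334. 116.] c=(734,-95) 69x23 long-axis 90deg
tool shift first: x -0.2198 y -0.2211 z -0.0286; turn -0.0; now [ 0.6498 -0.0851  0.1114] yaw -0.0 t 18.4 J7 -1.54
```

View pics/w5.png

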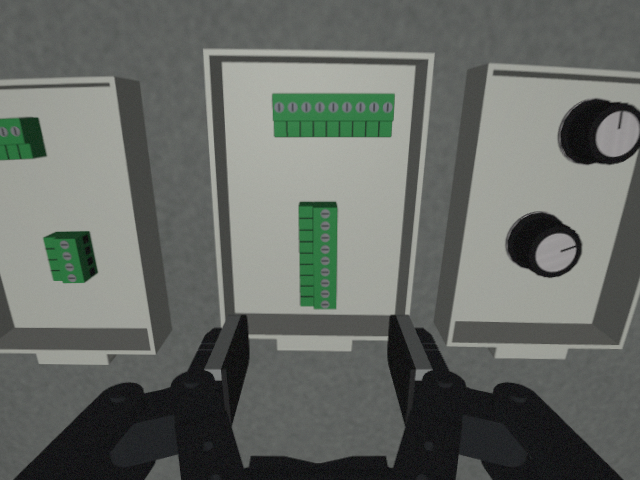

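The long plug lies flat at pixel (318,257), clear of the stock plug. The small knob is next.

```bash
python3 -m handwheel '[[[-0.025,-0.025,-0.01],0],[[-0.025,-0.025,-0.01],0],[[-0.025,-0.025,-0.009],0],[[-0.025,-0.025,0],0],[[-0.025,-0.025,0],0],[[-0.025,-0.025,0],0],[[-0.025,-0.025,0],0],[[-0.025,-0.025,0],0],[[-0.020,-0.021,0],0],[[0,0,0],0],[[0,0,0],0]]'
python3 - <<'E'
from h import *
im,ray,C=cam('wrist'); m=masks(im)
for k,z in(('white',.022),('dark',.011)):
    for c in blobs(m[k],200): print(k,c.reshape(-1,2).mean(0).round(),rect(c,ray,z))
go(.434,.135,0,.004)
E
```

```text
time_s: 19.5
tcp_pos: [0.4267, 0.136, 0.1359]
tcp_rot: [0.0, 1.0, 0.001, -0.0]
wrist_force: [-0.3, -0.1, -0.1]
width: 0.0556
finger_force: 0.0
white [318. 226.] c=(436,135) 17x16 long-axis 43deg
white [164.  24.] c=(557,225) 99x11 long-axis -87deg
white [145.   8.] c=(566,231) 126x12 long-axis 89deg
dark [316. 427.] c=(275,135) 569x176 long-axis 90deg
dark [318. 223.] c=(436,135) 28x23 long-axis 0deg
dark [ 81. 201.] c=(451,300) 62x52 long-axis -62deg
tool shift first: x 0.0065 y 0.0001 z 0.1320; turn -0.0; now [0.4275 0.1351 0.136 ] yaw -0.0 t 19.6 J7 -1.99
```

```bash
python3 -m handwheel '[[[0.008,0,0.02],0],[[0,0,0.03],0],[[0,0,0.03],0],[[0,0,0.03],0],[[0,0,0.017],0],[[0,0,0.006],0],[[0,0,0],0],[[0,0,0],0]]' -0.3
python3 -m handwheel '[[[0,0,0],0],[[0,0,0],0],[[0,0,0],0],[[0,0,0],0],[[0,0,0],0],[[0,0,0],0]]' 1
python3 -m handwheel '[[[0,0,-0.02],0],[[0,0,-0.03],0],[[0,0,-0.02],0],[[0,0,0],0],[[0,0,0],0]]'
python3 -c "
from h import *
go(.612,-.234,0,.0077)"
```

```text
time_s: 20.35
tcp_pos: [0.4365, 0.1358, 0.0039]
tcp_rot: [-0.0, 1.0, -0.001, 0.001]
wrist_force: [0.4, 0.1, 0.5]
width: 0.0557
finger_force: 0.0
time_s: 20.95
tcp_pos: [0.4362, 0.1363, 0.0044]
tcp_rot: [-0.0, 1.0, -0.0, 0.001]
wrist_force: [-0.9, -0.4, 5.7]
width: 0.0205
finger_force: 58.6
time_s: 21.45
tcp_pos: [0.4353, 0.136, 0.0734]
tcp_rot: [0.0, 1.0, -0.0, 0.0]
wrist_force: [-0.1, -0.0, -0.1]
width: 0.0209
finger_force: 58.8
tool shift first: x 0.1767 y 0.3700 z 0.0657; turn -0.0; now [0.4353 0.136  0.0734] yaw -0.0 t 21.4 J7 -2.02
```

```bash
python3 -m handwheel '[[[0.015,0.031,0],0],[[0.015,0.031,0],0],[[0.015,0.031,0],0],[[0.015,0.031,0],0],[[0.015,0.031,0],0],[[0.015,0.031,0],0],[[0.015,0.031,0],0],[[0.015,0.031,0],0],[[0.015,0.031,0],0],[[0.014,0.031,0],0],[[0.014,0.03,0],0],[[0.014,0.03,0],0]]'
python3 -m handwheel '[[[0,0,0],0],[[0,0,0],0],[[0,0,0],0]]'
```

```text
time_s: 22.65
tcp_pos: [0.6113, -0.2349, 0.0709]
tcp_rot: [-0.001, 1.0, -0.0, -0.002]
wrist_force: [0.0, 0.4, 0.0]
width: 0.0205
finger_force: 58.8
time_s: 22.95
tcp_pos: [0.6114, -0.2317, 0.0718]
tcp_rot: [-0.001, 1.0, 0.001, -0.001]
wrist_force: [1.0, 0.1, 0.5]
width: 0.0208
finger_force: 58.9
```

```bash
python3 -m handwheel '[[[0,0,0.02],0],[[0,0,0.02],0],[[0,0,0.015],0],[[0,0,0.006],0],[[0,0,0.004],0],[[0,0,0],0],[[0,0,0],0]]'
python3 -m handwheel '[[[0,0,0],0],[[0,0,0],0],[[0,0,0],0],[[0,0,0],0]]' -0.3; python3 -m handwheel '[[[0,0,-0.01],0],[[0,0,-0.03],0],[[0,0,-0.03],0],[[0,0,-0.03],0],[[0,0,0],0]]'
python3 - <<'E'
from h import *
im,ray,C=cam('wrist'); cv2.imwrite('pics/w6.png',im[:,:,::-1])
go(.440,.295,0,.15)
E
```

```text
time_s: 23.65
tcp_pos: [0.613, -0.2342, 0.0092]
tcp_rot: [0.0, 1.0, -0.0, 0.001]
wrist_force: [0.1, 0.3, 0.3]
width: 0.0208
finger_force: 58.9
time_s: 24.05
tcp_pos: [0.6123, -0.2341, 0.0085]
tcp_rot: [0.0, 1.0, -0.0, 0.0]
wrist_force: [-0.7, 0.2, 0.3]
width: 0.0554
finger_force: 0.0
time_s: 24.55
tcp_pos: [0.6163, -0.2352, 0.1151]
tcp_rot: [0.002, 1.0, -0.0, 0.006]
wrist_force: [-0.1, -0.4, -0.3]
width: 0.0553
finger_force: 0.0
tool shift first: x -0.1748 y -0.5297 z -0.0376; turn -0.0; now [ 0.6146 -0.2347  0.1124] yaw -0.0 t 24.6 J7 -1.30
```

View pics/w6.png

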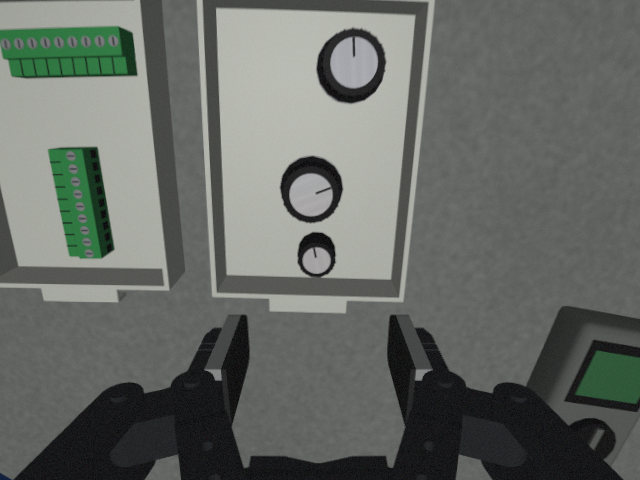

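Both knobs stand in the drawer; the small one is at pixel (317,255). The fan is next.

```bash
python3 -m handwheel '[[[0,0,-0.015],0],[[-0.015,-0.048,-0.015],0],[[-0.015,-0.048,-0.008],0],[[-0.015,-0.048,0],0],[[-0.015,-0.048,0],0],[[-0.015,-0.048,0],0],[[-0.015,-0.048,0],0],[[-0.015,-0.048,0],0],[[-0.015,-0.048,0],0],[[-0.015,-0.048,0],0],[[-0.015,-0.048,0],0],[[-0.025,-0.05,0],0]]' -1
python3 -m handwheel '[[[0,0,0],-7],[[0,0,0],-7],[[0,0,0],-7],[[0,0,0],-7],[[0,0,0],0],[[0,0,0],0]]'
python3 - <<'E'
from h import *
im,ray,C=cam('wrist'); cv2.imwrite('pics/w7.png',im[:,:,::-1])
for c in blobs(masks(im)['dark'],200): print(c.reshape(-1,2).mean(0).round(),rect(c,ray,.018))
go(.4485,.295,28,.004)
E
```

```text
time_s: 25.8
tcp_pos: [0.4409, 0.2869, 0.1448]
tcp_rot: [0.0, 1.0, -0.0, -0.0]
wrist_force: [0.2, 0.6, 0.8]
width: 0.0849
finger_force: 0.0
time_s: 26.4
tcp_pos: [0.4412, 0.285, 0.1449]
tcp_rot: [0.0, 0.971, 0.241, -0.001]
wrist_force: [-0.5, -0.8, -0.2]
width: 0.085
finger_force: 0.0
[318. 471.] c=(246,181) 180x28 long-axis -62deg
[520. 429.] c=(392,36) 220x159 long-axis -64deg
[119. 428.] c=(209,383) 218x159 long-axis -60deg
[305. 212.] c=(451,300) 53x50 long-axis 28deg
tool shift first: x 0.0109 y -0.0055 z 0.1410; turn -0.1; now [0.4414 0.2851 0.145 ] yaw 27.9 t 26.4 J7 -1.85
```

View pics/w7.png

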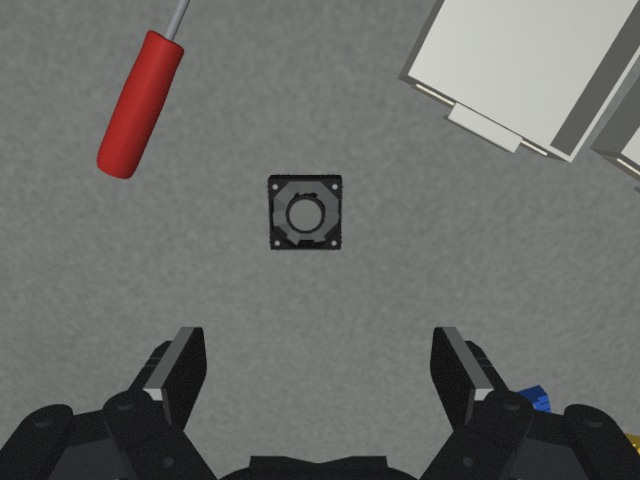

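The fan is square to the tool at pixel (305,212), which is (450,299) mm. The screwdriver is clear of the fingers.

```bash
python3 -m handwheel '[[[0.014,-0.008,0.02],0],[[0,0,0.03],0],[[0,0,0.03],0],[[0,0,0.03],0],[[0,0,0.025],0],[[0,0,0.007],0],[[0,0,0],0],[[0,0,0],0]]' -1
python3 -m handwheel '[[[0,0,0],0],[[0,0,0],0],[[0,0,0],0],[[0,0,0],0],[[0,0,0],0],[[0,0,0],0]]' 1
python3 -m handwheel '[[[0,0,-0.01],0],[[0,0,-0.01],0],[[0,0,-0.02],0],[[0,0,-0.02],0],[[0,0,0],7],[[0,0,0],7],[[0,0,0],7],[[0,0,0],4],[[0,0,0],0],[[0,0,0],0]]'
python3 -c "
from h import *
go(.610,.229,3,.0077)"
```

```text
time_s: 27.25
tcp_pos: [0.4511, 0.2998, 0.0046]
tcp_rot: [-0.0, 0.97, 0.242, 0.001]
wrist_force: [-0.3, -0.5, 0.9]
width: 0.0854
finger_force: 0.0
time_s: 27.85
tcp_pos: [0.4513, 0.2998, 0.0048]
tcp_rot: [-0.0, 0.97, 0.242, 0.001]
wrist_force: [0.7, -0.2, 6.1]
width: 0.0485
finger_force: 63.3
time_s: 28.85
tcp_pos: [0.4502, 0.2991, 0.0638]
tcp_rot: [-0.0, 1.0, 0.027, 0.0]
wrist_force: [0.1, 0.7, -0.3]
width: 0.0484
finger_force: 62.5
tool shift first: x 0.1558 y 0.0786 z 0.0561; turn 0.1; now [0.4502 0.2991 0.0638] yaw 3.1 t 28.9 J7 -2.29
```

```bash
python3 -m handwheel '[[[0.022,0.011,0],0],[[0.022,0.011,0],0],[[0.022,0.011,0],0],[[0.022,0.011,0],0],[[0.022,0.011,0],0],[[0.022,0.011,0],0],[[0.022,0.012,0],0],[[0,0,0],0],[[0,0,0],0]]'
python3 -m handwheel '[[[0,0,0.02],0],[[0,0,0.02],0],[[0,0,0.01],0],[[0,0,0.004],0],[[0,0,0.002],0],[[0,0,0],0],[[0,0,0],0]]'
```

```text
time_s: 29.75
tcp_pos: [0.6081, 0.2286, 0.0631]
tcp_rot: [-0.0, 1.0, 0.026, -0.001]
wrist_force: [-0.3, 1.2, -0.9]
width: 0.0487
finger_force: 62.5
time_s: 30.45
tcp_pos: [0.6089, 0.2295, 0.0083]
tcp_rot: [-0.0, 1.0, 0.026, 0.001]
wrist_force: [-1.2, -0.4, -0.6]
width: 0.0487
finger_force: 62.5
```

```bash
python3 -m handwheel '[[[0,0,0],0],[[0,0,0],0],[[0,0,0],0],[[0,0,0],0]]' -0.45; python3 -m handwheel '[[[0,0,-0.01],0],[[0,0,-0.03],0],[[0,0,-0.04],0],[[0,0,-0.05],0],[[-0.04,0,-0.03],0],[[-0.04,0,0],0],[[-0.04,0,0],0],[[-0.04,0,0],0],[[-0.04,0,0],0],[[0,0,0],0],[[0,0,0],0]]'
python3 - <<'E'
from h import *
im,ray,C=cam('top'); im2,_,_=cam('scene'); w,_,_=cam('wrist')
a=cv2.resize(im[110:330,90:460,::-1],(800,476),interpolation=cv2.INTER_CUBIC)
cv2.imwrite('pics/end.png',a)
cv2.imwrite('pics/w8.png',w[:,:,::-1])
E
```

```text
time_s: 30.85
tcp_pos: [0.6082, 0.2291, 0.0075]
tcp_rot: [-0.0, 1.0, 0.026, 0.0]
wrist_force: [-0.1, -0.0, 0.4]
width: 0.0618
finger_force: 0.0
time_s: 31.95
tcp_pos: [0.4081, 0.2189, 0.1684]
tcp_rot: [0.0, 1.0, 0.027, 0.001]
wrist_force: [0.6, -1.0, 1.4]
width: 0.0624
finger_force: 0.0
```

View pics/end.png

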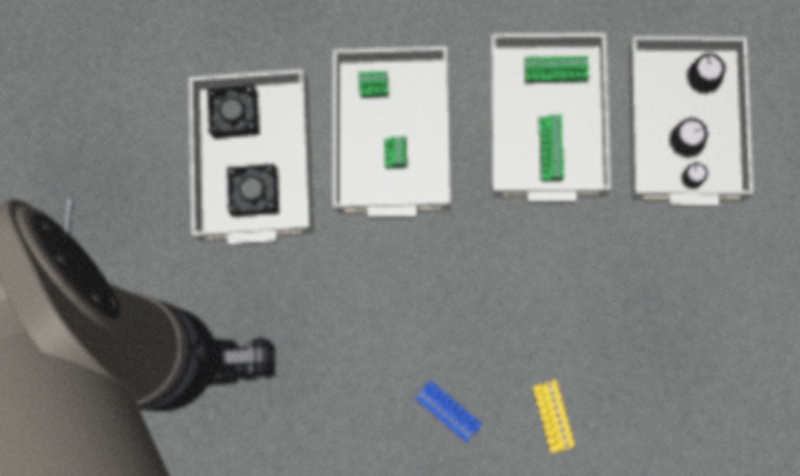

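View pics/w8.png

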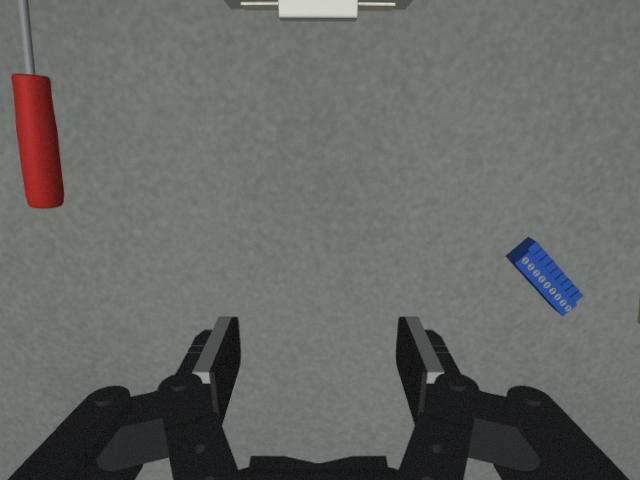

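All five parts are flat in their own drawers: the fan at (252,189), short plug (396,152), long plug (551,147) and knobs (688,136) and (695,174) in the enlarged crop. The screwdriver is undisturbed and the arm is clear.

```bash
python3 -c "
from cell import workorder
print(workorder.hand_in())"
```

```text
the job is handed in; nothing more can be done
None
```

All five parts are lying flat in their own drawers, with the screwdriver left where it was, and the job is handed in at about 32 s of the 128 s allowed; the hand-in gave no verdict.

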